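Unclamp the whetstone and put it away in its case

ROBOT

A 6-joint arm with a two-finger parallel gripper is mounted at the origin on a cart in front of the work surface, level with it; the furniture and walls round the work are solid. World frame = base frame: x ahead of the robot, y to its left, z up, the work surface at z = 0. Lengths are in m, angles in rad, forces in N, time in s.
With the tool pointing down it reaches from about 0.375 to 0.9 m from the base axis. Payload 3.1 kg.
Tool frame: the origin (TCP) lies on the centre line of the jaws, within the pads' length; the fingertips stand 17 mm ahead of it and the grasp point (between the pads) lies 2 mm behind it; y points along the fingers, z is the direction in which the jaws open and shut, and the axes are right-handed (so a half turn about y gives the same grasp; the last joint's range is limited). The gripper opens to 85 mm and grips with 20 to 120 N. Pads are 22 mm wide; open, the fingers measure 114 mm over their backs; the gripper's body (76 mm by 85 mm) begins 54 mm behind the grasp point. The pads swing forward as they close: fully open they stand 13 mm farther back than shut.
Start: joints at [0.986, 0.527, 1.433, -0, 1.181, -0.178], TCP at [0.247, 0.574, 0.221] pointing down, gripper open.
Joint ranges: [-3.08, 3.08], [-0.75, 2.2], [0.22, 2.44], [-1.43, 4.57], [0, 2.65], [-2.85, 2.85]. Speed limits (rad/s): [2.79, 2.79, 3.14, 3.14, 3.14, 3.14].

INTERFACE

Orientations are given as a unit quaternion [x, y, z, w].
In Python, from station import manip gives the robot as it stands.
- The arm moves only by the shell command python3 -m handwheel 'ROWS' [FORCE]. ROWS is JSON, one flat list of numbers, 7 for each row, row after row: the shift along the tool's x, y, z in cm, then the turn, a rotation vector about the tool's x, y, z in rad, then the finger opening in cm, from 0 to 8.54. A call has 1 to 10 rows; each row is the pose to reach, as a shift and turn from the pose commanded when the call began, along the tool's axes at that moment; what a row does not reach only later rows make up. A row lasts 1/12 s, in which the tool goes at most 41.7 mm and 7.16 degrees, less where a joint would pass 70% of its speed; a pose out of reach is approached as far as the arm can. A call with a gripper value outside its range is refused whole. The fingers move at their own pace and stop on an object; FORCE is the grip in N (left out, the last holds). Time passes only in rows, so rows that repeat a pose let the fingers close. It gives the time, the measured TCP pose, the force and the opening at its end, in the units of the state.
- manip.sense(): the state, without advancing time (a new reading comes with each control period).
- manip.snapshot(name): name is "scene" or "side" or "wrist"; returns a dict with "frame" (384x512x3 uint8, red, green, blue), "depth" (384x512 float32, m along the optical axis (not along the pixel's ray), 0 where there is no reading), "camera_matrix" (3x3 intrinsics, pixels), "k1" (the pictures are not rectified: a ray, as slopes to the right and down, at radius r is drawn at 1 + k1 r^2 times it, then the intrinsics apply), "rvec" (rotation vector, rad) and "tvec" (3), from world to camera coordinates, as OpenCV has them. Camera axes: x right, y down, z forward; pixel columns grow to the right and rows downward; lengths in m; the calibration is good to about 2 mm. A picture is of the moment at which its call begins.
- manip.sign_off(): hands the job in, once; it reports no verdict.
The state is a dict: "t": time; "q": joint angles; "qd": joint speeds; "tau": joint torques, N m; "tcp_pos": TCP position; "tool_rot": TCP orientation; "force": force on the tool from outside, world axes, zero at the start; "ft_torque": the same for the moment, N m; "finger_gap": opening from 0.0 (shut) to 1.0 (fully open).
Only numpy, scipy, OpenCV 4.12 (cv2) and the standard library are available. Lean on these libraries where they do the work, as an engineer would, in place of code of your own. Each camera call takes 0.05 s, during which the arm holds its last target.

TASK

The sharpening stone is held in the ratchet clamp: lift the clamp's pawl, slide the jaw fully back and take the stone out. Set it down flat on the free worktop and let go, then take it by its two ends and lower it into its wooden case, all the way to the bottom before you let go. Leave the jaw open and leave the other things on the worktop where they stand.

Things in the scene. Friction and masses are not known exactly. Their poses are not given: they have to be found in the camera images.
- clamp: Whetstone clamp, fixed to the worktop: a wooden bed 190 mm long (x -80 to +110 mm of its frame), 30 mm wide, top 30 mm above the worktop, on two cross feet 80 mm wide and 8 mm high at x = -65 and +92 mm. Origin on the worktop under the bed, x along the bed, z up. The stone lies on the bed lengthwise along x, overhanging it by about 8 mm on both sides.
- fixed_jaw (a point): Centre of the face of the clamp's fixed wooden jaw (16 mm thick, 44 mm wide, top 70 mm above the worktop) at the -x end of the bed; the stone lies against it. Point 46 mm above the worktop.
- jaw (a joint): The sliding jaw, m: 0 closed on the stone, 0.016 fully back (it moves along the clamp's +x). It slides with about 3 N of friction and stays where it is left; with the pawl down in the rack it cannot go back.
- jaw_top (a point): Centre of the top of the sliding steel jaw (18 mm thick along x, 44 mm wide, 80 mm above the worktop); moves with the jaw. A 6 mm lip on it reaches over the stone's upper edge, so that the stone cannot be lifted out until the jaw is slid back.
- pawl (a joint): The ratchet pawl on the sliding jaw, rad: 0 down in the rack's saw teeth, grows as it is lifted (its free end with the fin rises and swings back towards the stone), clear of the teeth from about 0.25, stop at 1.2. Its stiff hinge (0.06 N m) holds it at any angle.
- fin (a point): The grip point of the pawl's upright dark steel fin, the part to pinch and lift: fin 8 mm thick (across the clamp), 22 mm long, the point 15 mm below its top edge and 72 mm above the worktop when the pawl is down. The pawl's 16 mm wide arm under the fin has its top 46 mm over the worktop. Moves with the pawl.
- pawl_hinge (a point): The pawl's hinge axis (along the clamp's y), 42 mm above the worktop; the fin's point lies 52 mm along the clamp's +x from it and 30 mm above it when the pawl is down. Moves with the jaw.
- stone_center (a point): Centre of the grey two-layer sharpening stone, a block 62 mm long (its x), 46 mm wide (its y), 32 mm high. About 0.2 kg. In the clamp its ends lie between the jaws, and only its long sides are free; its centre is 46 mm above the worktop there.
- case: Open wooden case for the stone, fixed to the worktop, 88 x 72 mm, origin on the worktop at its centre. Pocket 68 mm long (its x), 52 mm wide (its y), floor 8 mm above the worktop, side walls 54 mm high, higher than the stone in it. Both ends (+x, -x) have a gap 38 mm wide, open to the worktop, for the fingers: the stone can be lowered in only when held by its ends.
- case_floor (a point): Centre of the pocket's floor, 8 mm above the worktop. The stone's centre is 16 mm above it when it lies in the case.
- mug: The nearer of two orange mugs, beside the sandwich press, 81 mm wide and 101 mm high with a handle, loose bystander; origin at its underside.
- tin: Food tin, 75 mm wide, 58 mm high, loose bystander; origin at its underside.
- spice_jar: Small spice jar, 46 mm wide, 98 mm high, loose bystander near the worktop's front edge; origin at its underside.
- soy_bottle: Slim brown bottle, 40 mm wide, 145 mm high, loose bystander near the worktop's front edge; origin at its underside.
- teapot: Small steel teapot, 170 mm long, 110 mm high, loose bystander at the far left; origin at its underside.
- flat_tin: Flat round tin, 86 mm wide, 40 mm high, loose bystander at the far right; origin at its underside.
Mind the look-alikes: they are no part of the job. What is shaped like the part that bears stone_center but orange is not meant.

How it is judged:
By the outcome, as a careful person would: the job done as asked, in the order asked, and still so for the second after the job is handed in, with the robot touching nothing.
It also fails if it takes over 72 s, if anything falls off the work surface, if the arm or the gripper's body presses on something with over 40 N, if the wrist force passes 120 N, or if a joint passes its speed limit or range.

## Working session

There is one attempt and no reset: what is moved stays moved. The work goes in short steps, Python scripts to look and compute and a shell command to move; the robot and the scene stay as the last step left them, time stands still between calls to the robot, and variables do not carry over. Pictures are saved under pics/ and viewed, and the job is handed in when it is done.

```bash
ls; mkdir -p pics; cat > h.py <<'E'
import numpy as np, cv2
from station import manip
from scipy.spatial.transform import Rotation as R
def snap(n,f=None):
    s=manip.snapshot(n)
    if f: cv2.imwrite('pics/'+f,s['frame'][:,:,::-1])
    np.savez('/tmp/%s.npz'%n,**{k:np.asarray(v) for k,v in s.items()})
    return s
def load(n): return dict(np.load('/tmp/%s.npz'%n))
def cam(s):
    return cv2.Rodrigues(np.asarray(s['rvec'],float))[0],np.asarray(s['tvec'],float).ravel()
def rays(s,uv):
    K=np.asarray(s['camera_matrix']);k=float(s['k1'])
    uv=np.atleast_2d(np.asarray(uv,float))
    p=cv2.undistortPoints(uv[:,None],K,np.array([k,0,0,0,0.]))[:,0]
    return np.c_[p,np.ones(len(p))]
def plane(s,uv,z):
    Rm,t=cam(s);d=rays(s,uv)@Rm;c=-Rm.T@t
    return c+d*((z-c[2])/d[:,2])[:,None]
def cloud(s):
    Rm,t=cam(s);h,w=s['depth'].shape
    u,v=np.meshgrid(np.arange(w),np.arange(h))
    r=rays(s,np.c_[u.ravel(),v.ravel()])*s['depth'].reshape(-1,1)
    return ((r-t)@Rm).reshape(h,w,3)
def proj(s,P):
    return cv2.projectPoints(np.atleast_2d(np.asarray(P,float)),np.asarray(s['rvec'],float),np.asarray(s['tvec'],float),np.asarray(s['camera_matrix']),np.array([float(s['k1']),0,0,0,0.]))[0][:,0]
E
python3 - <<'E'
from h import *
st=manip.sense()
print({k:np.round(v,3) for k,v in st.items()})
print(R.from_quat(st['tool_rot']).as_matrix().round(3))
for n in('scene','side','wrist'):
    s=snap(n,n+'0.png'); Rm,t=cam(s); print(n,(-Rm.T@t).round(3),(s['depth']>0).mean())
E
```

```text
pics
{'t': np.float64(0.0), 'q': array([ 0.986,  0.528,  1.434, -0.   ,  1.181, -0.178]), 'qd': array([ 0.001,  0.002,  0.002,  0.   , -0.001,  0.001]), 'tau': array([ 0.0000e+00, -4.4234e+01, -1.7803e+01, -0.0000e+00,  8.0000e-03,
        0.0000e+00]), 'tcp_pos': array([0.247, 0.573, 0.22 ]), 'tool_rot': array([ 0.693, -0.143,  0.143, -0.692]), 'force': array([-0.559, -0.194,  0.886]), 'ft_torque': array([ 0.004, -0.014, -0.014]), 'finger_gap': np.float64(1.001)}
[[ 0.918 -0.001  0.396]
 [-0.396 -0.002  0.918]
 [-0.    -1.    -0.002]]
scene [-0.016  0.78   1.154] 0.9961090087890625
side [0.113 0.62  1.207] 0.9962259928385416
wrist [0.173 0.606 0.372] 0.9961496988932291
```

View pics/scene0.png

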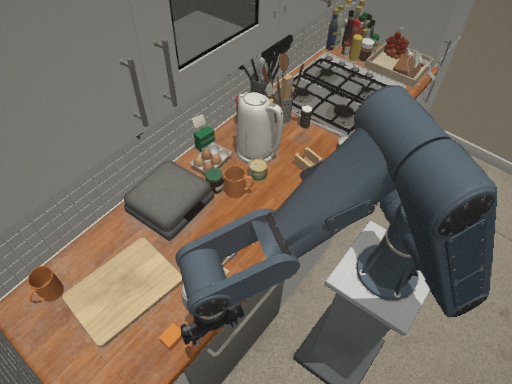

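View pics/side0.png

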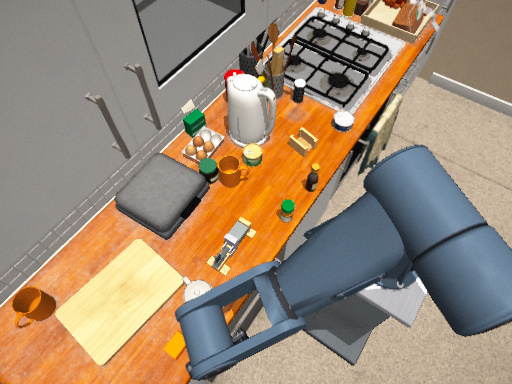

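View pics/wrist0.png

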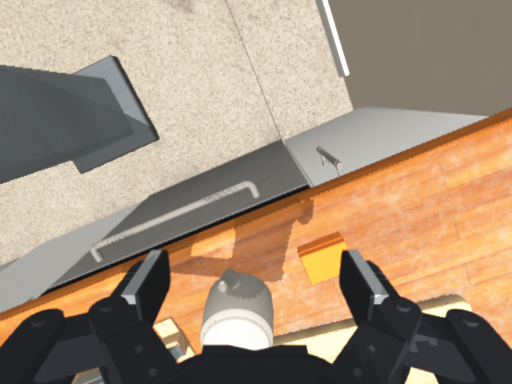

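The side view shows the clamp at about (233,244), the case at (303,142), the teapot at (197,290), the spice jar at (288,210) and the soy bottle at (313,178).

Things that could be taken for the stone:
- The grey block in the clamp, at about (233,240).
- The orange block at (178,345), which is a decoy.

By the description I want the grey one. I'll check it in a crop.

```bash
python3 - <<'E'
from h import *
s=load('side')
f=s['frame'][:,:,::-1]
a=cv2.resize(f[205:285,190:270],(480,480),interpolation=cv2.INTER_CUBIC)
b=cv2.resize(f[110:170,270:330],(300,300),interpolation=cv2.INTER_CUBIC)
c=np.zeros((480,790,3),np.uint8);c[:,:480]=a;c[:300,485:785]=b
cv2.imwrite('pics/crop1.png',c)
P=cloud(s)
for n,(u,v) in dict(clamp=(233,243),case=(303,142),spice=(288,204),soy=(315,168),tea=(197,288),flat=(344,118),mug=(229,165),tin=(252,153),orange=(178,343)).items(): print(n,P[v,u].round(3))
E
```

```text
clamp [0.439 0.282 0.079]
case [ 0.489 -0.253  0.004]
spice [0.365 0.069 0.097]
soy [ 0.353 -0.078  0.145]
tea [0.436 0.463 0.097]
flat [ 0.406 -0.436  0.031]
mug [0.649 0.028 0.043]
tin [ 0.607 -0.062  0.051]
orange [0.398 0.608 0.031]
```

View pics/crop1.png

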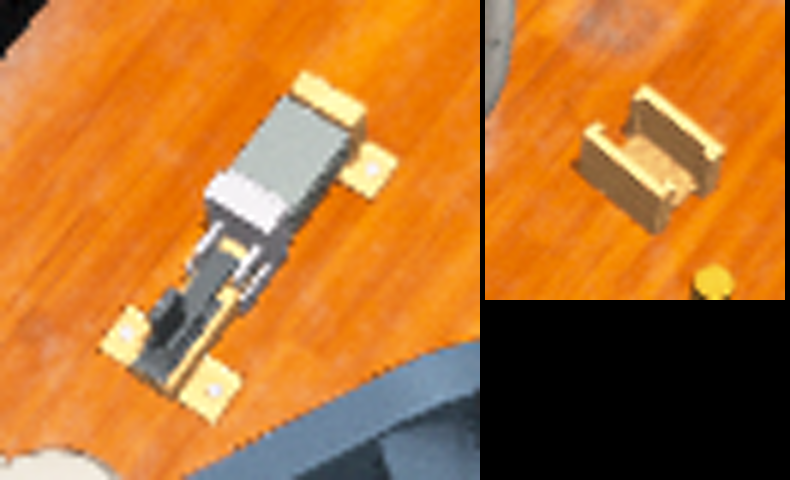

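The crop shows the grey stone between the wooden fixed jaw (top right) and the white steel jaw. The dark pawl fin is at crop (167,313), and the case has its open ends at the upper left and lower right. The grey block is the stone. Next: coarse poses.

```bash
python3 - <<'E'
from h import *
s=load('side')
def c1(u,v): return (190+u/6-.4,205+v/6-.4)
def c2(u,v): return (270+(u-485)/5-.4,110+v/5-.4)
fj=plane(s,[c1(310,72),c1(368,103)],.07); fj_in=plane(s,[c1(290,95),c1(352,130)],.07)
jt=plane(s,[c1(210,178),c1(290,212),c1(207,198),c1(272,233)],.08)
fin=plane(s,[c1(180,292),c1(152,335)],.087)
print(fj.round(3),fj_in.round(3),jt.round(3),fin.round(3),sep='\n')
a=fj_in.mean(0);b=fin.mean(0);print('yaw',np.arctan2(*(b-a)[1::-1]),np.linalg.norm(b-a))
w=plane(s,[c2(640,88),c2(722,150),c2(583,125),c2(665,190)],.054);print(w.round(3),w.mean(0))
P=cloud(s)
m=P[...,2]>.045
m&=(abs(P[...,0]-.5)<.08)&(abs(P[...,1]+.25)<.08)
print('case',P[m].min(0),P[m].max(0),m.sum(), cv2.minAreaRect(P[m][:,:2].astype(np.float32)*1000))
E
```

```text
[[0.475 0.187 0.07 ]
 [0.437 0.184 0.07 ]]
[[0.476 0.205 0.07 ]
 [0.435 0.203 0.07 ]]
[[0.479 0.274 0.08 ]
 [0.432 0.265 0.08 ]
 [0.473 0.284 0.08 ]
 [0.432 0.28  0.08 ]]
[[0.451 0.336 0.087]
 [0.448 0.363 0.087]]
yaw 1.614478641303271 0.1471020794041113
[[ 0.519 -0.274  0.054]
 [ 0.434 -0.258  0.054]
 [ 0.537 -0.217  0.054]
 [ 0.451 -0.199  0.054]] [ 0.48525882 -0.23703198  0.054     ]
case [ 0.4352951  -0.28065509  0.0451442 ] [ 0.53472039 -0.19017354  0.05707877] 143 ((484.99871826171875, -234.87376403808594), (80.73251342773438, 89.4358139038086), 77.98048400878906)
```

```bash
python3 -m handwheel '[7,-2,-3.5,0,0.12,0,4, 14,-2,-7,0,0.24,0,4, 21,-2,-10.5,0,0.36,0,4, 28.3,-2,-14.3,0,0.48,0,4, 28.3,-2,-14.3,0,0.6,0,4, 28.3,-2,-14.3,0,0.72,0,4, 28.3,-2,-14.3,0,0.84,0,4, 28.3,-2,-14.3,0,0.96,0,4, 28.3,-2,-14.3,0,1.08,0,4, 28.3,-2,-14.3,0,1.16,0,4]' 40
python3 - <<'E'
from h import *
st=manip.sense();print(st['tcp_pos'],st['finger_gap'],st['q'].round(2));print(R.from_quat(st['tool_rot']).as_matrix().round(3))
s=snap('wrist','w1.png');Rm,t=cam(s);print((-Rm.T@t).round(3),Rm.round(2))
snap('side','s1.png')
E
```

```text
t: 0.98
tcp_pos: [0.452, 0.3288, 0.2412]
tool_rot: [-0.499, 0.501, -0.501, 0.499]
force: [-0.2, -0.1, -0.1]
finger_gap: 0.468
[0.45199427 0.32879671 0.24117617] 0.46800694002754384 [ 0.43  0.42  1.58 -0.    1.15  0.43]
[[-0.005 -0.     1.   ]
 [-1.    -0.    -0.005]
 [ 0.    -1.    -0.   ]]
[0.453 0.41  0.393] [[ 1.   -0.01  0.  ]
 [-0.01 -0.95  0.31]
 [-0.   -0.31 -0.95]]
```

View pics/w1.png

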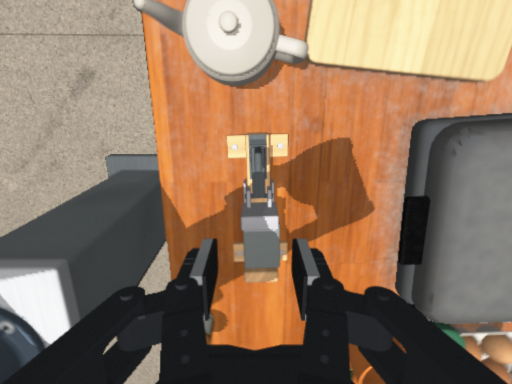

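View pics/s1.png

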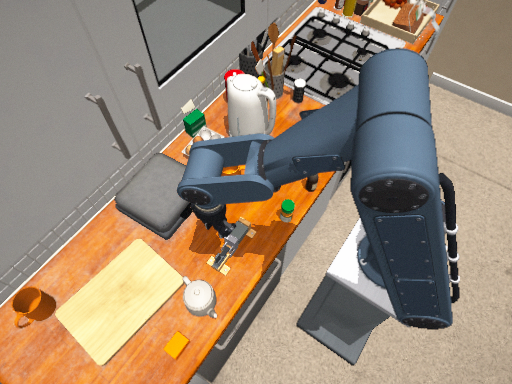

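The wrist view shows the clamp running down the picture, from its near feet at (258,146) to the fixed jaw at (262,277). The pawl is at about (260,165), the steel jaw at (261,208) and the stone at (262,245). I'll crop and measure.

```bash
python3 - <<'E'
from h import *
s=load('wrist')
f=s['frame'][:,:,::-1]
a=cv2.resize(f[125:289,210:314],None,fx=3.6,fy=3.6,interpolation=cv2.INTER_CUBIC)
cv2.imwrite('pics/crop2.png',a);print(a.shape)
P=cloud(s)
x,y,z=[P[...,i] for i in range(3)]
reg=(abs(x-.455)<.06)&(y>.15)&(y<.42)
for lo,hi,n in((.083,.1,'fin'),(.074,.0825,'jaw'),(.058,.066,'stone'),(.066,.073,'fixed')):
    m=reg&(z>lo)&(z<hi)
    if m.sum()>3:
        q=P[m];print(n,m.sum(),q.min(0).round(4),q.max(0).round(4),np.median(q,0).round(4))
E
```

```text
(590, 374, 3)
fin 141 [0.4518 0.3324 0.0831] [0.4593 0.3542 0.0878] [0.456 0.344 0.086]
jaw 573 [0.4362 0.2619 0.0741] [0.4794 0.3543 0.0825] [0.4583 0.272  0.0792]
stone 1532 [0.4368 0.1859 0.058 ] [0.4845 0.3543 0.066 ] [0.4612 0.2266 0.0608]
fixed 517 [0.4361 0.1835 0.066 ] [0.4816 0.3544 0.073 ] [0.4586 0.1952 0.0686]
```

View pics/crop2.png

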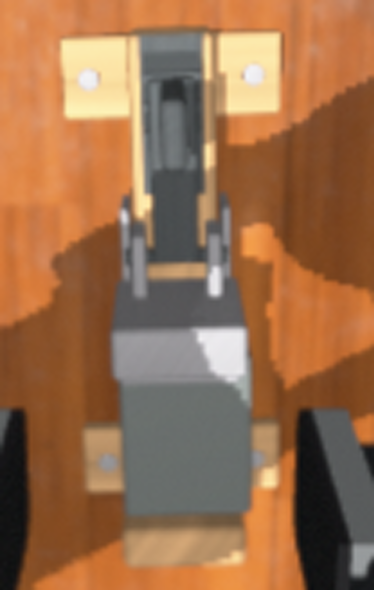

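```bash
python3 - <<'E'
from h import *
s=load('wrist')
c=lambda u,v:(210+u/3.6-.4,125+v/3.6-.4)
q=plane(s,[c(88,79),c(254,74),c(107,462),c(256,458)],.008);print(q.round(4))
m1=q[:2].mean(0);m2=q[2:].mean(0);print('feet mids',m1,m2,'len',np.linalg.norm(m1-m2),'dir',(m1-m2)/np.linalg.norm(m1-m2))
P=cloud(s);x,y,z=[P[...,i] for i in range(3)]
reg=(abs(x-.458)<.04)
for n,m in dict(stone=reg&(z>.058)&(z<.065)&(y>.203)&(y<.258),jaw=reg&(z>.0775)&(z<.084)&(y<.3),fixed=reg&(z>.067)&(z<.073)&(y<.21),fin=reg&(z>.0835)&(y>.3)).items():
    pp=P[m][:,:2].astype(np.float32)*1000;print(n,len(pp),cv2.minAreaRect(pp),pp[:,1].min(),pp[:,1].max())
E
```

```text
[[0.4257 0.3477 0.008 ]
 [0.4859 0.3492 0.008 ]
 [0.4292 0.1909 0.008 ]
 [0.4901 0.1924 0.008 ]]
feet mids [0.45576839 0.34842022 0.008     ] [0.45965921 0.19168151 0.008     ] len 0.1567869890575889 dir [-0.02481593  0.99969204  0.        ]
stone 1254 ((461.22381591796875, 230.10018920898438), (45.7685432434082, 54.68760299682617), 1.2150903940200806) 203.07729 257.89267
jaw 519 ((457.8576354980469, 270.86065673828125), (42.96184158325195, 18.07394027709961), 0.4197845757007599) 261.9474 280.03622
fixed 337 ((460.45849609375, 191.2618408203125), (42.31641387939453, 15.34153938293457), 0.27843740582466125) 183.61942 199.00366
fin 24120 ((457.9993896484375, 403.2333068847656), (174.77304077148438, 79.99590301513672), 89.9990005493164) 315.84613 490.61972
```

```bash
python3 -m handwheel '[-1.42,4,0.4,0,-0.03,0,4, -1.42,8,0.4,0,-0.03,0,4, -1.42,11,0.4,0,-0.03,0,4, -1.42,13,0.4,0,-0.03,0,4, -1.42,14.2,0.4,0,-0.03,0,3.5, -1.42,15,0.4,0,-0.03,0,3, -1.42,15.8,0.4,0,-0.03,0,3, -1.42,16.4,0.4,0,-0.03,0,3, -1.42,16.8,0.4,0,-0.03,0,3, -1.42,16.8,0.4,0,-0.03,0,3]' 40
python3 - <<'E'
from h import *
st=manip.sense();print(st['tcp_pos'],st['finger_gap']);print(R.from_quat(st['tool_rot']).as_matrix().round(3))
s=snap('wrist','w2.png')
E
```

```text
t: 1.92
tcp_pos: [0.4544, 0.3449, 0.0732]
tool_rot: [0.509, -0.491, 0.491, -0.508]
force: [-0.9, 0.2, -0.4]
finger_gap: 0.353
[0.4544302  0.34492612 0.07318161] 0.35323263321768134
[[ 0.035 -0.     0.999]
 [-0.999 -0.     0.035]
 [ 0.    -1.    -0.   ]]
```

View pics/w2.png

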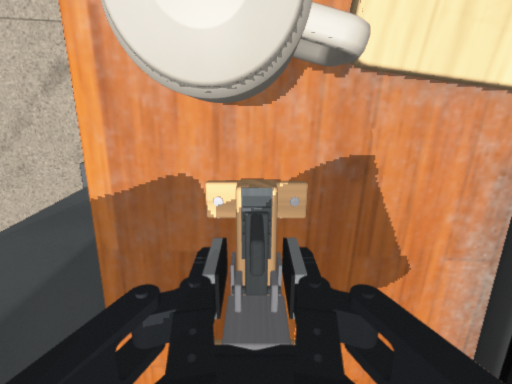

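The fin at (257,225) stands between the two fingers. Closing on it.

```bash
python3 -m handwheel '[0,0,0.1,0,0,0,0, 0,0,0.1,0,0,0,0, 0,0,0.1,0,0,0,0, 0,0,0.1,0,0,0,0, 0,0,0.1,0,0,0,0, 0,0,0.1,0,0,0,0]' 60
```

```text
t: 2.47
tcp_pos: [0.4558, 0.3453, 0.0741]
tool_rot: [-0.508, 0.491, -0.492, 0.509]
force: [-1.3, 1.1, 6.4]
finger_gap: 0.053
```

```bash
python3 - <<'E'
from h import *
st=manip.sense();print(st['tcp_pos'],st['finger_gap'],st['force'],st['q'])
s=snap('wrist');f=s['frame'][:,:,::-1]
cv2.imwrite('pics/w3.png',cv2.resize(f[160:360,170:350],None,fx=3,fy=3,interpolation=cv2.INTER_CUBIC))
E
```

```text
[0.45581712 0.34530396 0.07412711] 0.05328383740632306 [-1.26889679  1.09753659  6.35469381] [4.52794061e-01 6.63892457e-01 1.68686357e+00 4.42463400e-04
 7.89551524e-01 4.18624163e-01]
```

View pics/w3.png

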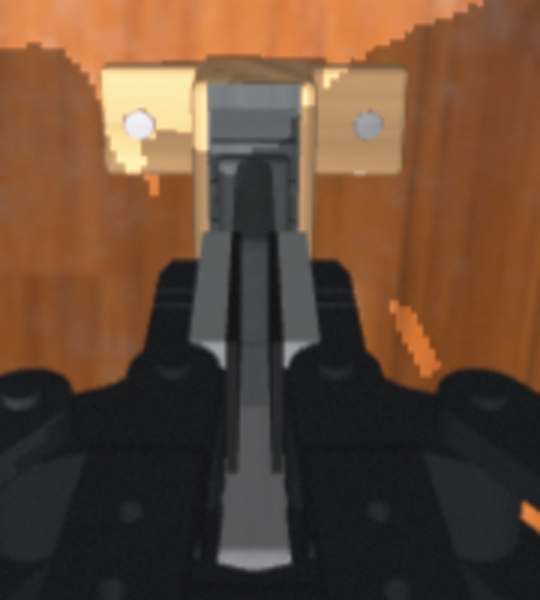

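The fin is pinched between the pads. Now lift it along the pawl's arc, tilting the tool with it.

```bash
python3 -m handwheel '[0.15,-0.24,0.1,0,0,0.045,0, 0.31,-0.47,0.1,0,0,0.09,0, 0.48,-0.69,0.1,0,0,0.135,0, 0.66,-0.91,0.1,0,0,0.18,0, 0.85,-1.12,0.1,0,0,0.225,0, 1.05,-1.32,0.1,0,0,0.27,0, 1.26,-1.51,0.1,0,0,0.315,0, 1.47,-1.7,0.1,0,0,0.36,0, 1.7,-1.87,0.1,0,0,0.405,0, 1.93,-2.03,0.1,0,0,0.45,0]'
python3 - <<'E'
from h import *
st=manip.sense();print(st['tcp_pos'],st['finger_gap'],st['force'],st['ft_torque'])
print(R.from_quat(st['tool_rot']).as_matrix().round(3))
s=snap('wrist');f=s['frame'][:,:,::-1]
cv2.imwrite('pics/w4.png',f)
E
```

```text
t: 3.35
tcp_pos: [0.4564, 0.3264, 0.0945]
tool_rot: [-0.385, 0.593, -0.364, 0.606]
force: [-1.5, 1.9, 3.4]
finger_gap: 0.055
[0.45644651 0.32636048 0.09452101] 0.05521584027167482 [-1.47198377  1.9418985   3.36504271] [0.30637269 0.44624676 0.20964535]
[[ 0.031 -0.016  0.999]
 [-0.898  0.438  0.035]
 [-0.439 -0.899 -0.001]]
```

View pics/w4.png

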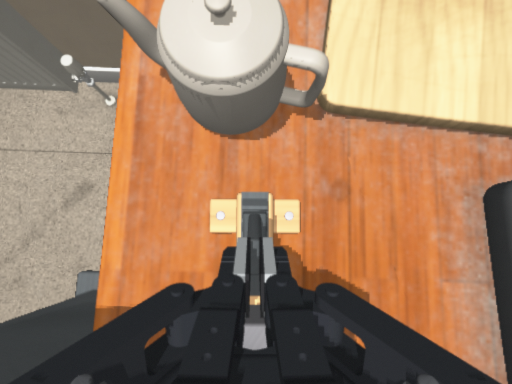

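The pawl is up about 0.45 rad and the pads still hold the fin at (255,255). Sliding the jaw back along clamp +x.

```bash
python3 -m handwheel '[-0.15,0.075,0,0,0,0,0, -0.3,0.15,0,0,0,0,0, -0.45,0.22,0,0,0,0,0, -0.6,0.3,0,0,0,0,0, -0.75,0.37,0,0,0,0,0, -0.9,0.44,0,0,0,0,0, -1.05,0.51,0,0,0,0,0, -1.2,0.58,0,0,0,0,0, -1.35,0.66,0,0,0,0,0, -1.44,0.7,0,0,0,0,0]'
python3 - <<'E'
from h import *
st=manip.sense();print(st['tcp_pos'],st['finger_gap'],st['force'],st['ft_torque'])
s=snap('wrist');f=s['frame'][:,:,::-1]
cv2.imwrite('pics/w5.png',f)
s=snap('side');f=s['frame'][:,:,::-1]
cv2.imwrite('pics/s5.png',cv2.resize(f[190:290,180:280],None,fx=5,fy=5,interpolation=cv2.INTER_CUBIC))
E
```

```text
t: 4.23
tcp_pos: [0.456, 0.3418, 0.0933]
tool_rot: [-0.387, 0.593, -0.365, 0.605]
force: [-2.5, -3.0, -1.6]
finger_gap: 0.056
[0.45598038 0.34179533 0.09325248] 0.05627983785924813 [-2.49617608 -3.01358357 -1.60669418] [-1.10532442  0.34887533  0.18423767]
```

View pics/w5.png

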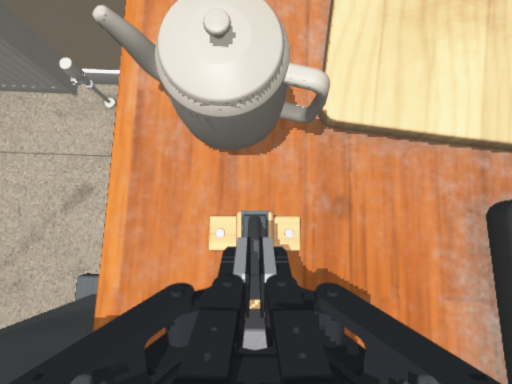

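View pics/s5.png

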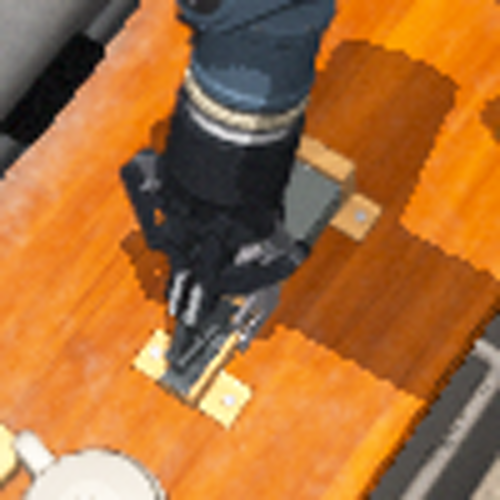

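```bash
python3 -m handwheel '[-0.07,0.03,0,0,0,0,0, -0.14,0.065,0,0,0,0,0, -0.2,0.1,0,0,0,0,0, -0.25,0.12,0,0,0,0,0]'
```

```text
t: 4.67
tcp_pos: [0.456, 0.3445, 0.0935]
tool_rot: [-0.386, 0.593, -0.365, 0.605]
force: [-4.7, -3.8, -3.5]
finger_gap: 0.062
```

```bash
python3 -m handwheel '[0,0,0,0,0,0,3, 0,0,0,0,0,0,3, 0,0,0,0,0,0,3, 0,0,0,0,0,0,3, 0,-1.5,0,0,0,0,3, 0,-3,0,0,0,0,3, 0,-6,0,0,0,-0.1,3, 0,-9,0,0,0,-0.2,4, 0,-12,0,0,0,-0.32,5, 0,-12,0,0,0,-0.45,5]'
python3 - <<'E'
from h import *
st=manip.sense();print(st['tcp_pos'],st['finger_gap'],st['force'])
s=snap('wrist');f=s['frame'][:,:,::-1]
cv2.imwrite('pics/w6.png',f)
P=cloud(s);x,y,z=[P[...,i] for i in range(3)]
reg=(abs(x-.458)<.04)&(y<.40)
m=reg&(z>.0775)&(z<.083)&(y<.31)&(y>.2)
pp=P[m][:,:2].astype(np.float32)*1000;print(len(pp),cv2.minAreaRect(pp),pp[:,1].min(),pp[:,1].max())
m=reg&(z>.088)&(z<.13);
if m.any(): print(P[m].min(0),P[m].max(0))
E
```

```text
t: 5.5
tcp_pos: [0.4635, 0.2914, 0.209]
tool_rot: [-0.503, 0.49, -0.496, 0.512]
force: [0.7, 0.7, -0.0]
finger_gap: 0.587
[0.46347753 0.29144157 0.20895001] 0.587204944001084 [ 0.65232553  0.73634635 -0.02774981]
730 ((457.8587646484375, 286.7895812988281), (43.32149887084961, 17.73526382446289), 1.4894942045211792) 277.43756 296.13358
[0.45182703 0.32788377 0.08814919] [0.46026977 0.35582583 0.10789704]
```

View pics/w6.png

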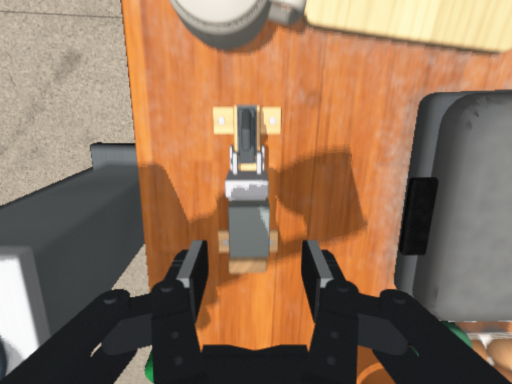

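The jaw's centre moved from y 270.9 to 286.8 mm (15.9 mm), so it is fully back with the pawl up. Now measure the stone and where to go.

```bash
cat >> h.py <<'E'
def go(target,yaw):
    "shift(cm)/turn in tool axes to reach pos with tool pointing down, opening dir at yaw"
    st=manip.sense();A=R.from_quat(st['tool_rot']);c,s_=np.cos(yaw),np.sin(yaw)
    B=R.from_matrix(np.array([[s_,0,c],[-c,0,s_],[0,-1,0]]))
    print('tcp',st['tcp_pos'].round(4),'shift cm',(A.inv().apply(np.array(target)-st['tcp_pos'])*100).round(2),'turn',(A.inv()*B).as_rotvec().round(3))
E
python3 - <<'E'
from h import *
s=load('wrist')
P=cloud(s);x,y,z=[P[...,i] for i in range(3)]
m=(abs(x-.458)<.04)&(z>.059)&(z<.0645)&(y<.275)&(y>.19)
m=cv2.morphologyEx(m.astype(np.uint8),cv2.MORPH_OPEN,np.ones((3,3)))>0
pp=P[m][:,:2].astype(np.float32)*1000;print(len(pp),cv2.minAreaRect(pp),pp.min(0),pp.max(0),np.median(P[m][:,2]))
go([.4595,.2305,.10],.027)
go([.4595,.2305,.048],.027)
E
```

```text
2016 ((461.25946044921875, 229.60745239257812), (45.4151611328125, 63.05763244628906), 1.5723497867584229) [438.115   197.62764] [484.1669 261.2679] 0.06074626481561576
tcp [0.4624 0.2961 0.2072] shift cm [ 6.56 10.7  -0.67] turn [-0.014  0.007 -0.002]
tcp [0.4624 0.2961 0.2072] shift cm [ 6.57 15.9  -0.75] turn [-0.014  0.007 -0.002]
```

```bash
python3 -m handwheel '[2,0,-0.2,0,0,0,7, 4,2,-0.4,0,0,0,7, 6.5,5,-0.7,0,0,0,7, 6.5,8,-0.7,0,0,0,7, 6.5,8.7,-0.7,0,0,0,7, 6.5,8.7,-0.7,0,0,0,7]'
python3 - <<'E'
from h import *
go([.460,.2303,.048],.027)
E
```

```text
t: 6.05
tcp_pos: [0.452, 0.2271, 0.1125]
tool_rot: [0.508, -0.494, 0.489, -0.508]
force: [-0.7, 0.9, -0.7]
finger_gap: 0.82
tcp [0.452  0.2271 0.1125] shift cm [-0.26  6.44  0.84] turn [ 0.005  0.006 -0.005]
```

```bash
python3 -m handwheel '[-0.26,1,0.84,0,0,0,7, -0.26,2,0.84,0,0,0,7, -0.26,2.5,0.84,0,0,0,7, -0.26,2.5,0.84,0,0,0,7]'
python3 - <<'E'
from h import *
go([.460,.2303,.048],.027)
s=snap('wrist','w7.png')
E
```

```text
t: 6.38
tcp_pos: [0.4612, 0.2308, 0.089]
tool_rot: [-0.508, 0.493, -0.49, 0.509]
force: [-0.3, 0.1, 0.4]
finger_gap: 0.821
tcp [0.4612 0.2308 0.089 ] shift cm [ 0.07  4.1  -0.12] turn [ 0.001  0.008 -0.005]
```

View pics/w7.png

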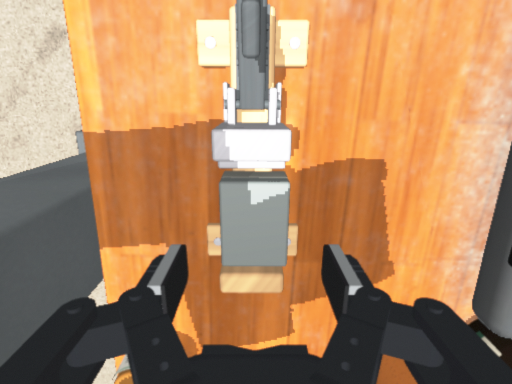

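The stone at (255,220) is centred between the fingers, and the gap to the steel jaw shows at (252,170). Descend and close.

```bash
python3 -m handwheel '[0,1.2,-0.1,0,0,0,7, 0,2.4,-0.1,0,0,0,7, 0,3.5,-0.1,0,0,0,6.5, 0,4.2,-0.1,0,0,0,6, 0,4.2,-0.1,0,0,0,4.5, 0,4.2,-0.1,0,0,0,4.2, 0,4.2,-0.1,0,0,0,4, 0,4.2,-0.1,0,0,0,4, 0,4.2,-0.1,0,0,0,4, 0,4.2,-0.1,0,0,0,4]' 50
```

```text
t: 7.27
tcp_pos: [0.461, 0.2308, 0.0477]
tool_rot: [-0.507, 0.493, -0.49, 0.51]
force: [0.1, 0.3, -0.7]
finger_gap: 0.508
```

```bash
python3 -m handwheel '[0,0,0,0,0,0,2, 0,0,0,0,0,0,2, 0,-0.3,0,0,0,0,2, 0,-0.8,0,0,0,0,2, 0,-1.6,0,0,0,0,2, 0,-2.8,0,0,0,0,2, 0,-4.2,0,0,0,0,2, 0,-5.6,0,0,0,0,2, 0,-7,0,0,0,0,2, 0,-8,0,0,0,0,2]' 50
python3 - <<'E'
from h import *
s=snap('wrist','w8.png'); go([.49,-.01,.13],1.37)
E
```

```text
t: 8.1
tcp_pos: [0.4612, 0.2304, 0.1292]
tool_rot: [-0.507, 0.492, -0.49, 0.51]
force: [-0.1, 0.3, -2.5]
finger_gap: 0.507
tcp [0.4622 0.2307 0.1306] shift cm [24.15 -0.08  1.95] turn [-0.008 -1.336 -0.002]
```

View pics/w8.png

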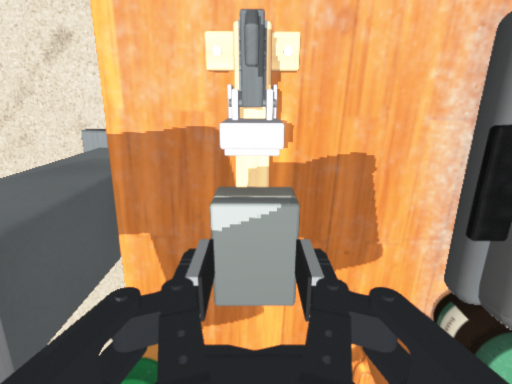

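The stone is held between the pads at (255,250), and the jaw stays open. Before moving, check that the set-down spot is free.

```bash
python3 - <<'E'
from h import *
s=snap('side','s9.png')
P=cloud(s);x,y,z=[P[...,i] for i in range(3)]
m=(abs(x-.475)<.075)&(abs(y-.01)<.075)
print(m.sum(),z[m].max(),z[m].min())
go([.475,.01,.135],1.37)
m=(x>.3)&(x<.75)&(y>-.35)&(y<.12)&(z>.02)&(z<.14)
from scipy import ndimage
L,n=ndimage.label(m)
for i in range(1,n+1):
    q=P[L==i]
    if len(q)>25: print(len(q),q.min(0).round(3),q.max(0).round(3))
E
```

```text
882 0.005687586615703015 -0.00943149170238401
tcp [0.4621 0.2307 0.1294] shift cm [22.09 -0.68  0.54] turn [-0.008 -1.336 -0.002]
657 [ 0.589 -0.315  0.025] [ 0.749 -0.093  0.14 ]
200 [0.67  0.04  0.029] [0.749 0.12  0.086]
250 [0.343 0.048 0.021] [0.387 0.097 0.102]
```

View pics/s9.png

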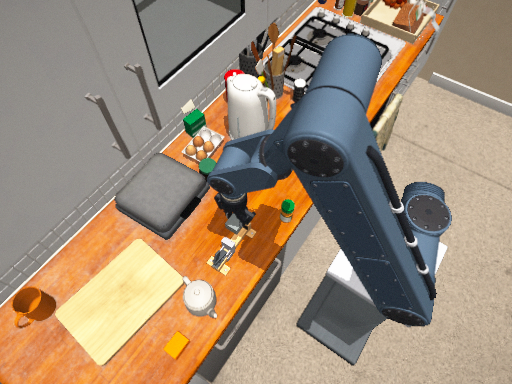

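The spot round (0.475, 0.01) is bare worktop. Carrying the stone there while turning.

```bash
python3 -m handwheel '[2,-0.7,0,0,-0.06,0,2, 5,-0.7,0.1,0,-0.15,0,2, 8,-0.7,0.2,0,-0.27,0,2, 11,-0.7,0.3,0,-0.39,0,2, 14,-0.7,0.4,0,-0.51,0,2, 17,-0.7,0.4,0,-0.63,0,2, 19.5,-0.7,0.5,0,-0.75,0,2, 21.3,-0.7,0.5,0,-0.87,0,2, 22,-0.7,0.5,0,-0.99,0,2, 22,-0.7,0.5,0,-1.1,0,2]' 50
python3 - <<'E'
from h import *
go([.475,.01,.09],1.37)
E
```

```text
t: 9.03
tcp_pos: [0.4733, 0.0086, 0.1328]
tool_rot: [-0.689, 0.153, -0.152, 0.692]
force: [0.4, 0.1, -2.3]
finger_gap: 0.508
tcp [0.4733 0.0086 0.1328] shift cm [0.1  4.28 0.19] turn [-0.004 -0.233 -0.002]
```

```bash
python3 -m handwheel '[0.1,1,0.1,0,-0.06,0,2, 0.1,3,0.1,0,-0.14,0,2, 0.1,5,0.1,0,-0.2,0,2, 0.1,7,0.1,0,-0.23,0,2, 0.1,9,0.1,0,-0.23,0,2, 0.1,10,0.1,0,-0.23,0,2, 0.1,10.5,0.1,0,-0.23,0,2, 0.1,10.8,0.1,0,-0.23,0,2, 0.1,10.8,0.1,0,-0.23,0,2]' 50
python3 - <<'E'
from h import *
go([.475,.01,.0177],1.37)
s=snap('wrist','w10.png')
E
```

```text
t: 9.78
tcp_pos: [0.4747, 0.0116, 0.0251]
tool_rot: [-0.702, 0.073, -0.073, 0.705]
force: [-1.0, 0.3, -2.3]
finger_gap: 0.503
tcp [0.4747 0.0116 0.0251] shift cm [ 0.07  0.74 -0.15] turn [-0.005 -0.006 -0.002]
```

View pics/w10.png

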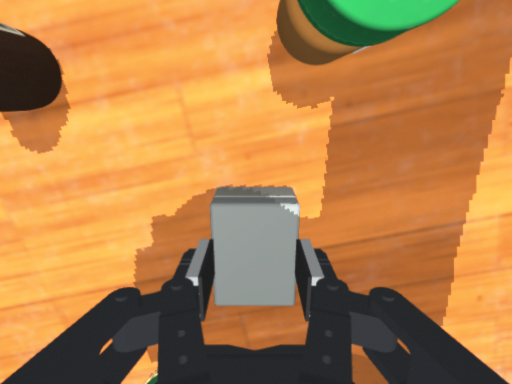

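```bash
python3 -m handwheel '[0,0.2,0,0,0,0,2, 0,0.4,0,0,0,0,2, 0,0.5,0,0,0,0,2, 0,0.6,0,0,0,0,2, 0,0.65,0,0,0,0,2, 0,0.65,0,0,0,0,2]' 50
```

```text
t: 10.33
tcp_pos: [0.4746, 0.0116, 0.0188]
tool_rot: [-0.702, 0.073, -0.073, 0.705]
force: [-0.1, -0.0, -1.8]
finger_gap: 0.507
```

```bash
python3 -m handwheel '[0,0.05,0,0,0,0,2, 0,0.1,0,0,0,0,2, 0,0.15,0,0,0,0,2, 0,0.15,0,0,0,0,2]' 50
```

```text
t: 10.67
tcp_pos: [0.4748, 0.0116, 0.0177]
tool_rot: [-0.702, 0.073, -0.073, 0.705]
force: [-0.5, 0.6, 2.9]
finger_gap: 0.503
```

Contact: the force went from -1.8 to +2.9 N. Release and rise.

```bash
python3 -m handwheel '[0,0,0,0,0,0,5.2, 0,0,0,0,0,0,6, 0,0,0,0,0,0,7, 0,0,0,0,0,0,7.5, 0,-0.5,0,0,0,0,8, 0,-2,0,0,0,0,8.3, 0,-4.5,0,0,0,0,8.3, 0,-7.5,0,0,0,0,8.3, 0,-11,0,0,0,0,8.3, 0,-12,0,0,0,0,8.3]'
python3 - <<'E'
from h import *
go([.475,.01,.12],-.2)
s=snap('wrist','w11.png')
P=cloud(s);x,y,z=[P[...,i] for i in range(3)]
m=(abs(x-.475)<.05)&(abs(y-.01)<.05)&(z>.027)&(z<.038)
q=P[m][:,:2].astype(np.float32)*1000;print(len(q),cv2.minAreaRect(q),np.median(z[m]),z[m].min(),z[m].max())
E
```

```text
t: 11.5
tcp_pos: [0.4768, 0.0107, 0.1415]
tool_rot: [-0.702, 0.071, -0.075, 0.705]
force: [0.5, 0.1, -1.0]
finger_gap: 0.968
tcp [0.4768 0.0107 0.1415] shift cm [-0.17  2.15 -0.11] turn [-9.000e-03  1.564e+00  1.000e-03]
3113 ((475.4349670410156, 12.025136947631836), (46.02815246582031, 61.220733642578125), 78.2247085571289) 0.03074196802871573 0.027025793016448037 0.03324309569379219
```

View pics/w11.png

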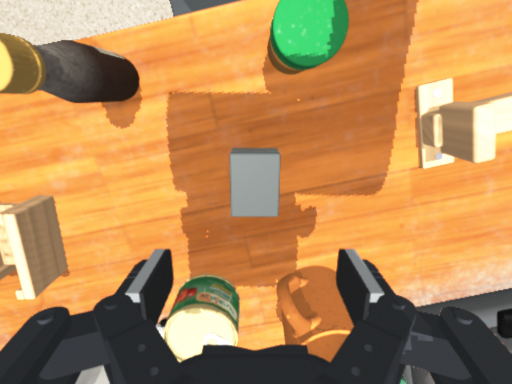

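The stone lies flat at (255,183), top at 31 mm, long axis at about -0.206 rad and centre (0.4754, 0.0120). Turn a quarter to take it by its ends.

```bash
python3 -m handwheel '[0,0,0,0,0.12,0,8.3, 0,0,0,0,0.24,0,8.3, 0,0,0,0,0.36,0,8.3, 0,0,0,0,0.48,0,8.3, 0,0,0,0,0.6,0,8.3, 0,0,0,0,0.72,0,8.3, 0,0,0,0,0.84,0,8.3, 0,0,0,0,0.96,0,8.3, 0,0,0,0,1.08,0,8.3, 0,0,0,0,1.2,0,8.3]'
python3 -m handwheel '[0,0,0,0,0.12,0,8.3, 0,0,0,0,0.24,0,8.3, 0,0,0,0,0.36,0,8.3, 0,0,0,0,0.37,0,8.3]'
python3 - <<'E'
from h import *
go([.4754,.012,.021],-.206)
s=snap('wrist','w12.png')
P=cloud(s);x,y,z=[P[...,i] for i in range(3)]
m=(abs(x-.475)<.05)&(abs(y-.01)<.05)&(z>.027)&(z<.038)
q=P[m][:,:2].astype(np.float32)*1000;print(len(q),cv2.minAreaRect(q))
E
```

```text
t: 12.38
tcp_pos: [0.4739, 0.0112, 0.1367]
tool_rot: [-0.537, 0.461, -0.457, 0.539]
force: [0.3, 0.8, -0.3]
finger_gap: 0.971
t: 12.72
tcp_pos: [0.4739, 0.0112, 0.1367]
tool_rot: [-0.445, 0.551, -0.547, 0.446]
force: [0.5, 0.6, 0.3]
finger_gap: 0.969
tcp [0.4739 0.0112 0.1367] shift cm [-0.06 11.57  0.16] turn [ 0.003 -0.002 -0.005]
3221 ((476.4472961425781, 12.222726821899414), (45.84745788574219, 62.155784606933594), 78.17793273925781)
```

View pics/w12.png

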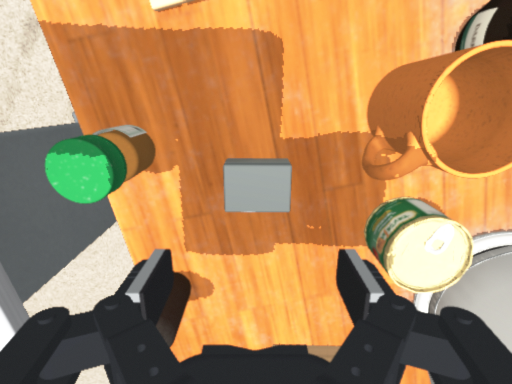

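```bash
python3 -m handwheel '[-0.1,2,0.2,0,0,0,8.3, -0.1,5,0.2,0,0,0,8.3, -0.1,7.5,0.2,0,0,0,8.3, -0.1,9,0.2,0,0,0,8.3, -0.1,10,0.2,0,0,0,8.3, -0.1,10.8,0.2,0,0,0,8.3, -0.1,11.3,0.2,0,0,0,8.3, -0.1,11.5,0.2,0,0,0,8.3, -0.1,11.5,0.2,0,0,0,8.3]'
python3 - <<'E'
from h import *
go([.476,.012,.021],-.206)
s=snap('wrist','w13.png')
E
```

```text
t: 13.52
tcp_pos: [0.477, 0.0121, 0.0224]
tool_rot: [-0.445, 0.55, -0.547, 0.447]
force: [0.5, -0.1, 0.2]
finger_gap: 0.972
tcp [0.477  0.0121 0.0224] shift cm [ 0.03  0.14 -0.09] turn [ 0.001  0.001 -0.005]
```

View pics/w13.png

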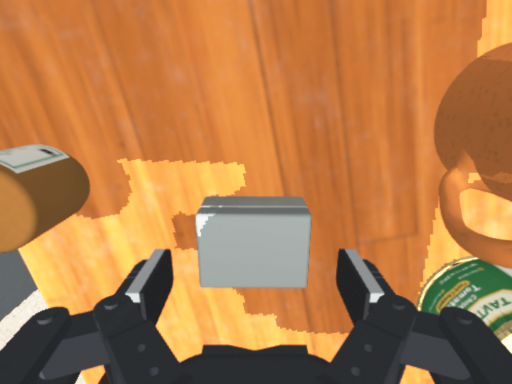

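The stone at (254,245) is centred between the fingers. Close, then lift.

```bash
python3 -m handwheel '[0,0,0,0,0,0,7, 0,0,0,0,0,0,6.2, 0,0,0,0,0,0,5.5, 0,0,0,0,0,0,4, 0,0,0,0,0,0,4, 0,0,0,0,0,0,4, 0,0,0,0,0,0,4, 0,0,0,0,0,0,4]' 50
python3 -m handwheel '[0,-0.3,0,0,0,0,4, 0,-1,0,0,0,0,4, 0,-2.2,0,0,0,0,4, 0,-4,0,0,0,0,4, 0,-6,0,0,0,0,4, 0,-8,0,0,0,0,4, 0,-10,0,0,0,0,4, 0,-11.5,0,0,0,0,4, 0,-11.5,0,0,0,0,4]' 50
python3 - <<'E'
from h import *
s=snap('wrist','w14.png')
s=snap('side')
f=s['frame'][:,:,::-1]
cv2.imwrite('pics/s14.png',cv2.resize(f[90:210,240:360],None,fx=5,fy=5,interpolation=cv2.INTER_CUBIC))
E
```

```text
t: 14.23
tcp_pos: [0.4767, 0.0122, 0.0223]
tool_rot: [-0.445, 0.55, -0.547, 0.447]
force: [0.6, 0.1, 0.6]
finger_gap: 0.465
t: 14.98
tcp_pos: [0.4788, 0.0113, 0.1405]
tool_rot: [0.443, -0.548, 0.549, -0.449]
force: [0.4, -0.3, 0.1]
finger_gap: 0.471
```

View pics/w14.png

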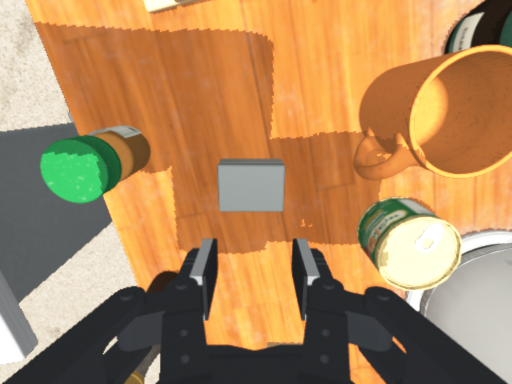

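View pics/s14.png

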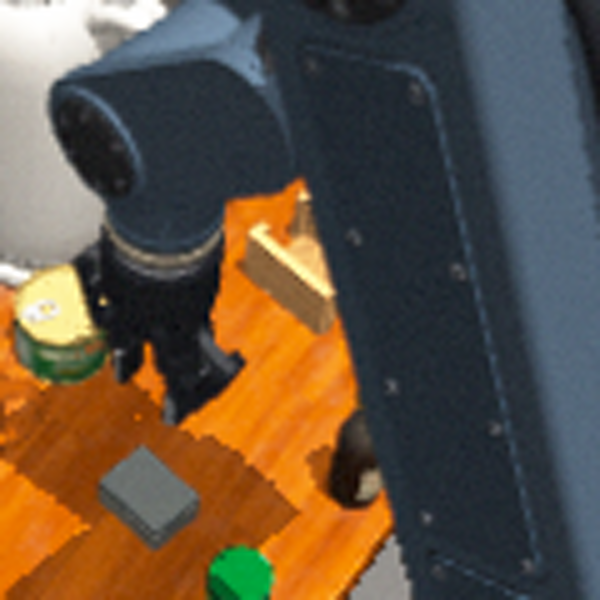

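The pads closed to 4 cm without holding anything, and the stone is still on the worktop at (251,187). Check where it lies relative to the grasp before retrying.

```bash
python3 - <<'E'
from h import *
for n in('wrist','side'):
    s=load(n)
    P=cloud(s);x,y,z=[P[...,i] for i in range(3)]
    m=(abs(x-.475)<.06)&(abs(y-.01)<.07)&(z>.024)&(z<.04)
    q=P[m][:,:2].astype(np.float32)*1000;print(n,len(q),cv2.minAreaRect(q),np.median(z[m]))
st=manip.sense();print(st['tcp_pos'],R.from_quat(st['tool_rot']).as_matrix().round(3),st['q'].round(3))
s=load('wrist')
print(proj(s,st['tcp_pos']),proj(s,[st['tcp_pos'][0],st['tcp_pos'][1],.032]),proj(s,[.476,.012,.032]))
E
```

```text
wrist 3172 ((476.29119873046875, 11.812429428100586), (46.957435607910156, 61.99995040893555), 78.15543365478516) 0.030717414536050376
side 186 ((474.53704833984375, 15.80975341796875), (47.43049240112305, 63.53647232055664), 79.78207397460938) 0.029999657459932168
[0.4769921  0.01158431 0.13803094] [[-0.204  0.002  0.979]
 [-0.979  0.005 -0.204]
 [-0.005 -1.     0.001]] [-0.214  0.464  1.881  0.007  0.796 -0.013]
[[251.23053185 242.82581169]] [[251.68647521 189.25268418]] [[250.54440044 189.04392032]]
```

```bash
python3 - <<'E'
from h import *
st=manip.sense();A=R.from_quat(st['tool_rot']).as_matrix()
s=snap('wrist','w15.png')
P=cloud(s); T=((P-st['tcp_pos'])@A)*1000
m=(s['depth']>0)&(s['depth']<.2)
m2=m&(abs(T[...,0])<14)
for lo,hi in((-60,-15),(15,60)):
    k=m2&(T[...,2]>lo)&(T[...,2]<hi)
    if k.any(): print(k.sum(),T[k].min(0).round(1),T[k].max(0).round(1),np.percentile(T[k][:,1],[90,98]))
for r in range(230,330,10): print(r,[tuple(T[r,c].round(0)) for c in (205,213,300,308)])
E
```

```text
11261 [-14.  -95.9 -60. ] [ 12.6  -9.8 -18.5] [-41.48972317 -20.82650191]
11254 [-14.  -96.2  18.7] [13.1 -9.5 60. ] [-41.63674274 -21.01431153]
230 [(np.float64(56.0), np.float64(138.0), np.float64(-53.0)), (np.float64(56.0), np.float64(138.0), np.float64(-45.0)), (np.float64(56.0), np.float64(138.0), np.float64(49.0)), (np.float64(56.0), np.float64(138.0), np.float64(58.0))]
240 [(np.float64(-12.0), np.float64(-17.0), np.float64(-25.0)), (np.float64(-12.0), np.float64(-17.0), np.float64(-21.0)), (np.float64(-11.0), np.float64(-16.0), np.float64(23.0)), (np.float64(68.0), np.float64(139.0), np.float64(59.0))]
250 [(np.float64(-12.0), np.float64(-27.0), np.float64(-23.0)), (np.float64(-11.0), np.float64(-25.0), np.float64(-20.0)), (np.float64(-12.0), np.float64(-27.0), np.float64(22.0)), (np.float64(-12.0), np.float64(-27.0), np.float64(25.0))]
260 [(np.float64(-11.0), np.float64(-35.0), np.float64(-22.0)), (np.float64(-7.0), np.float64(-28.0), np.float64(-20.0)), (np.float64(-11.0), np.float64(-35.0), np.float64(20.0)), (np.float64(-11.0), np.float64(-35.0), np.float64(24.0))]
270 [
[... 707 characters left out ...]
np.float64(0.0), np.float64(-48.0), np.float64(-21.0)), (np.float64(146.0), np.float64(138.0), np.float64(-48.0)), (np.float64(3.0), np.float64(-44.0), np.float64(20.0)), (np.float64(-3.0), np.float64(-52.0), np.float64(22.0))]
310 [(np.float64(6.0), np.float64(-47.0), np.float64(-21.0)), (np.float64(160.0), np.float64(138.0), np.float64(-49.0)), (np.float64(8.0), np.float64(-45.0), np.float64(20.0)), (np.float64(-17.0), np.float64(-74.0), np.float64(17.0))]
320 [(np.float64(11.0), np.float64(-47.0), np.float64(-21.0)), (np.float64(174.0), np.float64(138.0), np.float64(-50.0)), (np.float64(174.0), np.float64(138.0), np.float64(55.0)), (np.float64(-18.0), np.float64(-80.0), np.float64(16.0))]
```

```bash
python3 - <<'E'
from h import *
st=manip.sense();A=R.from_quat(st['tool_rot']).as_matrix()
s=load('wrist')
for y in(-20,-10,0,17):
    for z in(-24,24): print(y,z,proj(s,st['tcp_pos']+A@np.array([-11,y,z])/1000).round(0))
f=s['frame'][:,:,::-1].copy()
w=cv2.resize(f[180:340,170:340],None,fx=4,fy=4,interpolation=cv2.INTER_CUBIC);cv2.imwrite('pics/c15.png',w[:600])
s=load('side')
for y in(-20,-10,0,17): print('side',y,proj(s,st['tcp_pos']+A@np.array([-11,y,-24])/1000).round(1))
E
```

```text
-20 -24 [[205. 244.]]
-20 24 [[301. 243.]]
-10 -24 [[208. 235.]]
-10 24 [[298. 235.]]
0 -24 [[211. 227.]]
0 24 [[296. 227.]]
17 -24 [[214. 215.]]
17 24 [[292. 215.]]
side -20 [[273.3 173. ]]
side -10 [[273.1 174.6]]
side 0 [[273.  176.2]]
side 17 [[272.8 178.9]]
```

View pics/c15.png

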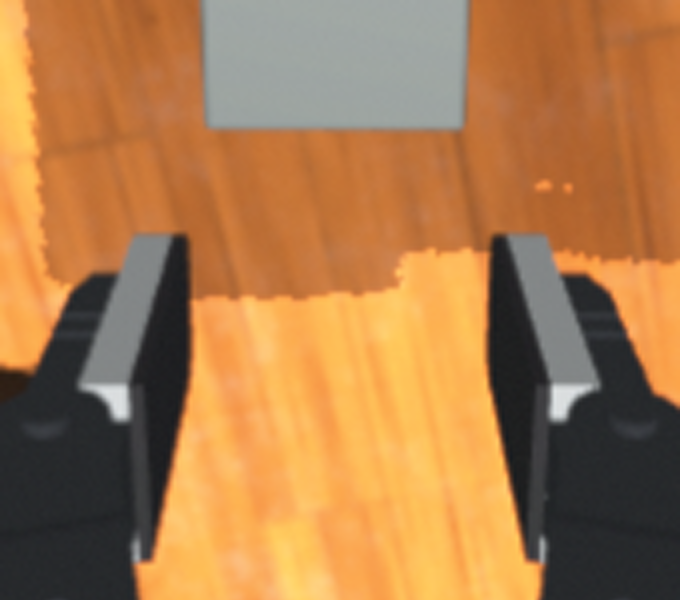

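The projection and the depth agree: the fingertips really stand about 14 mm behind the TCP point at 4 cm opening, not 17 mm ahead of it as stated. So the pads closed above the stone. I'll open, descend again and measure tip height against the worktop.

```bash
python3 -m handwheel '[0,0,0,0,0,0,8.3, 0,0,0,0,0,0,8.3, 0,0,0,0,0,0,8.3, 0,0,0,0,0,0,8.3, 0,3,0,0,0,0,8.3, 0,6,0,0,0,0,8.3, 0,9,0,0,0,0,8.3, 0,11,0,0,0,0,8.3, 0,11.8,0,0,0,0,8.3, 0,11.8,0,0,0,0,8.3]'
python3 - <<'E'
from h import *
st=manip.sense();A=R.from_quat(st['tool_rot']).as_matrix()
print(st['tcp_pos'],st['finger_gap'])
s=snap('wrist','w16.png')
P=cloud(s); T=((P-st['tcp_pos'])@A)*1000
m=(s['depth']<.2)&(abs(T[...,0])<15)&(abs(T[...,2])>36)&(abs(T[...,2])<56)&(P[...,2]>.012)
print('tip y',np.sort(T[m][:,1])[-15:].round(1),'z world',np.sort(P[m][:,2])[:15].round(4))
s=snap('side');f=s['frame'][:,:,::-1]
cv2.imwrite('pics/s16.png',cv2.resize(f[130:210,230:330],None,fx=6,fy=6,interpolation=cv2.INTER_CUBIC))
E
```

```text
t: 15.97
tcp_pos: [0.4755, 0.0124, 0.0175]
tool_rot: [-0.446, 0.551, -0.546, 0.446]
force: [-0.2, -0.6, -0.3]
finger_gap: 0.972
[0.47545267 0.0124124  0.01745845] 0.9722964493359461
tip y [-21.2 -21.2 -21.2 -21.2 -21.1 -21.1 -21.1 -21.  -20.8 -20.8 -20.8 -20.8
 -20.6 -20.6 -20.1] z world [0.0373 0.0378 0.038  0.038  0.0383 0.0383 0.0384 0.0385 0.0385 0.0385
 0.0385 0.0385 0.0386 0.0387 0.0387]
```

View pics/s16.png

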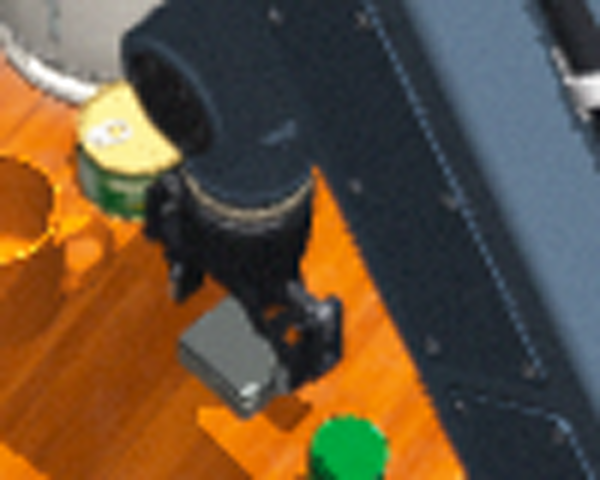

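View pics/w16.png

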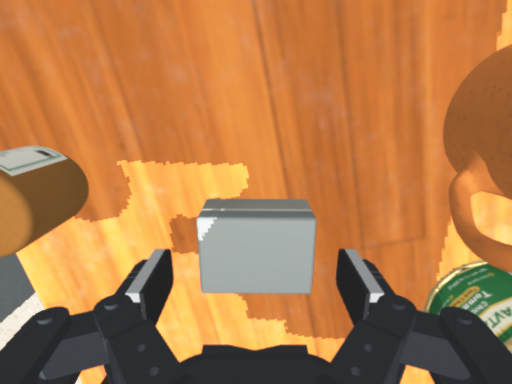

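Depth puts the tips at about 37 mm with the TCP at 17.5 mm, so the miss is explained. Descend further in small steps, watching the force.

```bash
python3 -m handwheel '[0,0.5,0,0,0,0,8.3, 0,1,0,0,0,0,8.3, 0,1.5,0,0,0,0,8.3, 0,1.8,0,0,0,0,8.3, 0,2,0,0,0,0,8.3, 0,2,0,0,0,0,8.3]'
python3 - <<'E'
from h import *
st=manip.sense();A=R.from_quat(st['tool_rot']).as_matrix()
print(st['tcp_pos'],st['finger_gap'])
s=snap('wrist','w17.png')
P=cloud(s); T=((P-st['tcp_pos'])@A)*1000
m=(s['depth']<.2)&(abs(T[...,0])<15)&(abs(T[...,2])>36)&(abs(T[...,2])<56)&(P[...,2]>.009)
print('z world',np.sort(P[m][:,2])[:15].round(4))
E
```

```text
t: 16.57
tcp_pos: [0.4766, 0.0123, -0.001]
tool_rot: [-0.445, 0.55, -0.547, 0.447]
force: [-0.4, 0.1, -0.5]
finger_gap: 0.975
[ 0.47656609  0.012346   -0.00096741] 0.975449238196809
z world [0.0195 0.0196 0.0198 0.02   0.02   0.02   0.0201 0.0201 0.0201 0.0202
 0.0203 0.0203 0.0205 0.0205 0.0205]
```

View pics/w17.png

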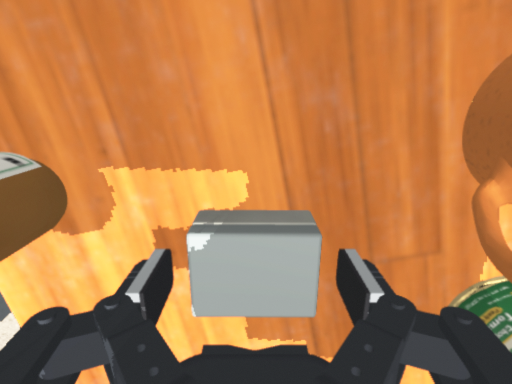

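```bash
python3 -m handwheel '[0,0.3,0,0,0,0,8.3, 0,0.6,0,0,0,0,8.3, 0,0.8,0,0,0,0,8.3, 0,0.8,0,0,0,0,7.5, 0,0.8,0,0,0,0,6.5, 0,0.8,0,0,0,0,5.5, 0,0.8,0,0,0,0,4.5, 0,0.8,0,0,0,0,4.5]' 50
```

```text
t: 17.28
tcp_pos: [0.4767, 0.0124, -0.0085]
tool_rot: [-0.445, 0.55, -0.547, 0.447]
force: [-0.2, -0.3, 2.6]
finger_gap: 0.717
```

It stopped on the stone (61 mm). Firm up the grip and lift.

```bash
python3 -m handwheel '[0,0,0,0,0,0,3, 0,0,0,0,0,0,3, 0,-0.3,0,0,0,0,3, 0,-1,0,0,0,0,3, 0,-2.2,0,0,0,0,3, 0,-4,0,0,0,0,3, 0,-6,0,0,0,0,3, 0,-8,0,0,0,0,3, 0,-10,0,0,0,0,3, 0,-11,0,0,0,0,3]' 60
python3 - <<'E'
from h import *
go([.485,-.236,.12],-.2)
s=snap('wrist','w18.png')
E
```

```text
t: 18.12
tcp_pos: [0.4775, 0.0117, 0.1036]
tool_rot: [-0.444, 0.549, -0.548, 0.448]
force: [0.2, -0.2, -1.5]
finger_gap: 0.715
tcp [0.4775 0.0117 0.1036] shift cm [24.08 -1.75  5.8 ] turn [-0.002 -0.006 -0.005]
```

View pics/w18.png

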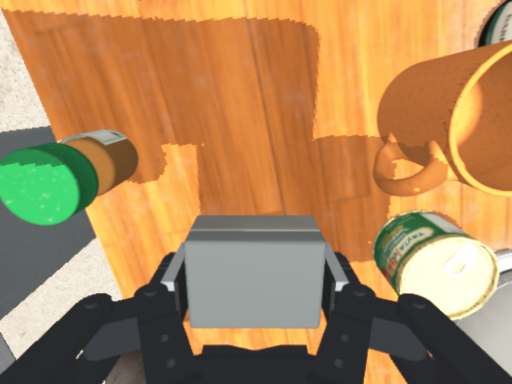

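The stone is held by its ends at (255,270). Measure where it sits in the tool frame, then go past the case for a close look at it.

```bash
cat >> h.py <<'E'
def stone_in_tool(s):
    st=manip.sense();A=R.from_quat(st['tool_rot']).as_matrix()
    P=cloud(s);T=((P-st['tcp_pos'])@A)*1000
    f=s['frame'].astype(int);grey=(abs(f[...,0]-f[...,2])<25)&(f.mean(2)>80)
    m=grey&(abs(T[...,0])<35)&(abs(T[...,2])<32)&(T[...,1]<-30)&(T[...,1]>-50)
    m=cv2.morphologyEx(m.astype(np.uint8),cv2.MORPH_OPEN,np.ones((5,5)))>0
    q=T[m];print('stone top y',np.median(q[:,1]),'rect x,z',cv2.minAreaRect(q[:,[0,2]].astype(np.float32)),len(q))
E
python3 - <<'E'
from h import *
stone_in_tool(load('wrist'))
go([.488,-.345,.15],-.2)
E
python3 -m handwheel '[3,-3,0.7,0,0,0,3, 7,-4.8,1.6,0,0,0,3, 11,-4.8,2.6,0,0,0,3, 15,-4.8,3.6,0,0,0,3, 19,-4.8,4.5,0,0,0,3, 23,-4.8,5.5,0,0,0,3, 27,-4.8,6.4,0,0,0,3, 31,-4.8,7.3,0,0,0,3, 34,-4.8,8,0,0,0,3, 34.8,-4.8,8.2,0,0,0,3]' 60
python3 - <<'E'
from h import *
print(manip.sense()['tcp_pos']); s=snap('wrist','w19.png');stone_in_tool(s)
E
```

```text
stone top y -38.23626132224614 rect x,z ((-0.24807167053222656, -0.3216361999511719), (62.87418746948242, 46.458152770996094), 89.6399154663086) 12666
tcp [0.4783 0.0116 0.1045] shift cm [34.68 -4.68  8.25] turn [-0.004 -0.006 -0.005]
t: 19.0
tcp_pos: [0.486, -0.3523, 0.1471]
tool_rot: [0.444, -0.549, 0.55, -0.445]
force: [1.0, -0.7, -2.2]
finger_gap: 0.714
[ 0.48597818 -0.35232026  0.14710668]
stone top y -39.33929443713273 rect x,z ((1.2826156616210938, -0.16658973693847656), (63.31874465942383, 47.37179183959961), 89.3846664428711) 12965
```

View pics/w19.png

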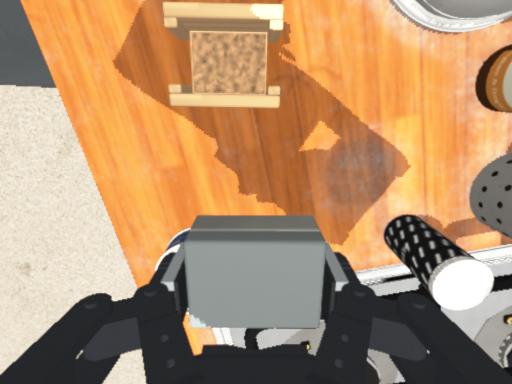

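The case is fully visible: floor at (229,62), side walls at rows 15 and 98. Measure it.

```bash
python3 - <<'E'
from h import *
s=snap('wrist','w20.png');print(manip.sense()['tcp_pos'])
stone_in_tool(s)
P=cloud(s);x,y,z=[P[...,i] for i in range(3)]
b=(abs(x-.485)<.075)&(abs(y+.24)<.07)
for n,m in dict(tops=b&(z>.049)&(z<.058),floor=b&(z>.0055)&(z<.0115)).items():
    m=cv2.morphologyEx(m.astype(np.uint8),cv2.MORPH_OPEN,np.ones((3,3)))>0
    q=P[m][:,:2].astype(np.float32)*1000;r=cv2.minAreaRect(q);print(n,len(q),r,np.median(z[m]))
f=s['frame'][:,:,::-1]
cv2.imwrite('pics/c20.png',cv2.resize(f[0:120,150:300],None,fx=5,fy=5,interpolation=cv2.INTER_CUBIC))
E
```

```text
[ 0.48522712 -0.34773401  0.14665017]
stone top y -39.40151950298002 rect x,z ((3.206869125366211, 0.1309814453125), (63.92231750488281, 47.05354309082031), 89.6052017211914) 12970
tops 3884 ((486.2635498046875, -240.44281005859375), (72.63909149169922, 87.8938980102539), 76.94622802734375) 0.05267084312767155
floor 4655 ((486.20013427734375, -240.33114624023438), (52.230159759521484, 68.53682708740234), 77.68362426757812) 0.007197091333809043
```

View pics/c20.png

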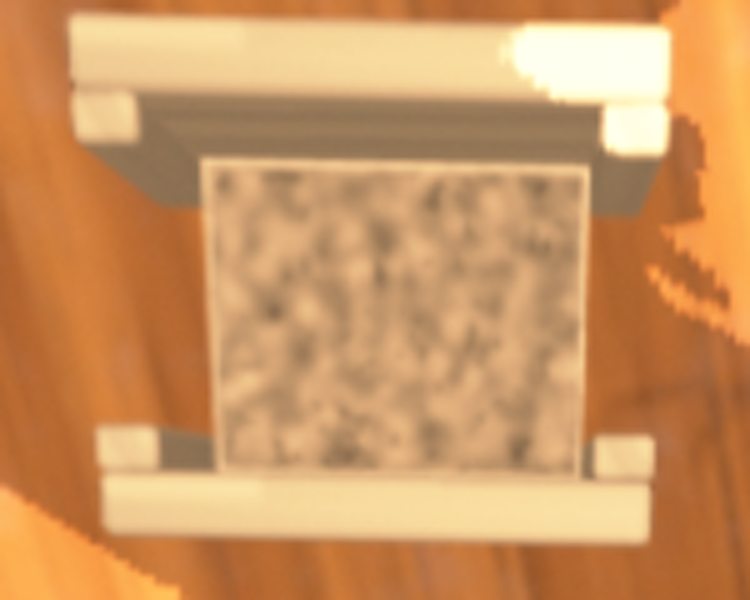

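```bash
cat >> h.py <<'E'
def stone_world(s):
    P=cloud(s);st=manip.sense();A=R.from_quat(st['tool_rot']).as_matrix();T=((P-st['tcp_pos'])@A)*1000
    f=s['frame'].astype(int);grey=(abs(f[...,0]-f[...,2])<25)&(f.mean(2)>80)
    m=grey&(abs(T[...,0])<38)&(abs(T[...,2])<36)&(T[...,1]<-33)&(T[...,1]>-46)
    m=cv2.morphologyEx(m.astype(np.uint8),cv2.MORPH_OPEN,np.ones((5,5)))>0
    q=P[m];print('tcp',st['tcp_pos'].round(4),'stone world',cv2.minAreaRect(q[:,:2].astype(np.float32)*1000),np.median(q[:,2]))
E
python3 - <<'E'
from h import *
for i in range(3):
    s=snap('wrist');stone_world(s)
st=manip.sense();A=R.from_quat(st['tool_rot']).as_matrix();print(A.round(3))
go([.4862,-.2404,.10],-.221)
E
```

```text
tcp [ 0.4848 -0.3452  0.1465] stone world ((484.4586181640625, -347.91839599609375), (46.99702835083008, 71.9834976196289), 78.20101165771484) 0.18580658272716763
tcp [ 0.4848 -0.3439  0.1466] stone world ((484.5940246582031, -345.4788818359375), (46.724578857421875, 71.89485931396484), 77.64187622070312) 0.185669437519507
tcp [ 0.485  -0.3434  0.1468] stone world ((484.8115539550781, -344.03741455078125), (47.4504280090332, 71.8700942993164), 76.76217651367188) 0.18573756531205649
[[-0.204 -0.002  0.979]
 [-0.979  0.008 -0.204]
 [-0.007 -1.    -0.004]]
tcp [ 0.485  -0.3434  0.1468] shift cm [-10.07   4.76  -1.97] turn [ 0.004  0.016 -0.007]
```

The arm is still settling slightly, and the stone sits within about 1 mm of the TCP axis. Move above the case and hold.

```bash
python3 -m handwheel '[-2,0,-0.4,0,0.016,0,3, -4.5,0,-0.9,0,0.016,0,3, -7,1,-1.4,0,0.016,0,3, -9,2,-1.8,0,0.016,0,3, -10,3,-2,0,0.016,0,3, -10,4,-2,0,0.016,0,3, -10,4.5,-2,0,0.016,0,3, -10,4.5,-2,0,0.016,0,3, -10,4.5,-2,0,0.016,0,3, -10,4.5,-2,0,0.016,0,3]'
python3 - <<'E'
from h import *
for i in range(2):
    s=snap('wrist','w21.png' if i else None);stone_world(s)
go([.4862,-.2404,.03],-.221)
P=cloud(s);x,y,z=[P[...,i] for i in range(3)]
m=(abs(x-.485)<.075)&(abs(y+.24)<.07)&(z>.049)&(z<.058)
q=P[m][:,:2].astype(np.float32)*1000
if len(q)>9:print(len(q),cv2.minAreaRect(q))
E
```

```text
t: 20.08
tcp_pos: [0.4873, -0.2447, 0.1034]
tool_rot: [-0.44, 0.553, -0.552, 0.442]
force: [0.1, -1.3, -2.2]
finger_gap: 0.715
tcp [ 0.4872 -0.2448  0.1035] stone world ((487.3912353515625, -244.4137725830078), (46.43830490112305, 71.92987823486328), 77.4902114868164) 0.1425951120383424
tcp [ 0.4871 -0.2447  0.1035] stone world ((487.13092041015625, -244.63145446777344), (46.397216796875, 71.92179870605469), 77.13897705078125) 0.14270120159293648
tcp [ 0.4871 -0.2447  0.1035] shift cm [-0.37  7.36 -0.18] turn [-0.    -0.002 -0.004]
2059 ((492.6304016113281, -213.3928680419922), (16.672143936157227, 87.72977447509766), 77.03022766113281)
```

View pics/w21.png

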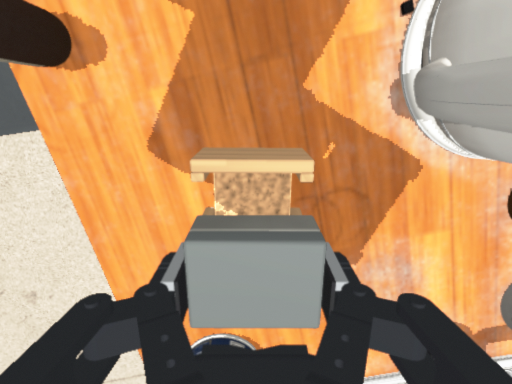

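Settled. The visible +y wall gives the case centre as (0.4865, -0.2404), in agreement with the earlier fit. Apply the 4 mm correction and descend to just above the walls.

```bash
python3 -m handwheel '[-0.2,0.5,-0.1,0,0,0,3, -0.4,1.5,-0.17,0,0,0,3, -0.4,3,-0.17,0,0,0,3, -0.4,4,-0.17,0,0,0,3, -0.4,4.5,-0.17,0,0,0,3, -0.4,4.5,-0.17,0,0,0,3, -0.4,4.5,-0.17,0,0,0,3, -0.4,4.5,-0.17,0,0,0,3]'
python3 - <<'E'
from h import *
for i in range(2):
    s=snap('wrist','w22.png' if i else None);stone_world(s)
go([.4864,-.2404,-.0005],-.221)
P=cloud(s);x,y,z=[P[...,i] for i in range(3)]
m=(abs(x-.485)<.075)&(abs(y+.24)<.07)&(z>.049)&(z<.058)
q=P[m][:,:2].astype(np.float32)*1000
if len(q)>9:print(len(q),cv2.minAreaRect(q))
E
```

```text
t: 20.85
tcp_pos: [0.4863, -0.2394, 0.0583]
tool_rot: [-0.44, 0.553, -0.551, 0.443]
force: [-0.8, -1.0, -2.6]
finger_gap: 0.712
tcp [ 0.4864 -0.2395  0.0585] stone world ((486.45062255859375, -239.31869506835938), (46.14277267456055, 71.93509674072266), 77.22875213623047) 0.09748434404805958
tcp [ 0.4864 -0.2395  0.0586] stone world ((486.3783264160156, -239.22593688964844), (45.918304443359375, 71.856201171875), 76.77665710449219) 0.0977024874558722
tcp [ 0.4864 -0.2395  0.0586] shift cm [0.11 5.91 0.02] turn [ 0.    -0.001 -0.004]
3102 ((492.3039855957031, -213.28810119628906), (17.2268009185791, 88.16461181640625), 76.58818817138672)
```

View pics/w22.png

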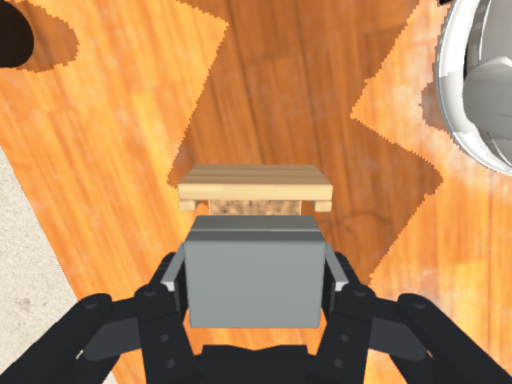

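The stone is aligned within 1 mm. Lower it slowly.

```bash
python3 -m handwheel '[0.1,0.3,0,0,0,0,3, 0.1,0.8,0,0,0,0,3, 0.1,1.3,0,0,0,0,3, 0.1,1.8,0,0,0,0,3, 0.1,2.3,0,0,0,0,3, 0.1,2.8,0,0,0,0,3, 0.1,3.3,0,0,0,0,3, 0.1,3.8,0,0,0,0,3, 0.1,4.3,0,0,0,0,3, 0.1,4.3,0,0,0,0,3]'
```

```text
t: 21.78
tcp_pos: [0.4852, -0.2395, 0.014]
tool_rot: [-0.441, 0.554, -0.55, 0.442]
force: [0.0, 0.1, -1.9]
finger_gap: 0.711
```

```bash
python3 - <<'E'
from h import *
s=snap('wrist','w23.png');stone_world(s);print(manip.sense()['force'])
E
```

```text
tcp [ 0.4854 -0.2397  0.0144] stone world ((486.59442138671875, -241.14633178710938), (55.24092483520508, 71.57066345214844), 83.44895935058594) 0.05312313564078426
[-0.26428333  0.46782714 -1.10486743]
```

View pics/w23.png

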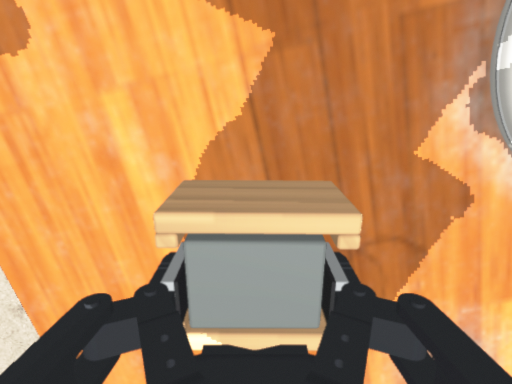

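The stone is between the case walls, at (255,280) with both walls visible, and there is no side force. Down the last 15 mm.

```bash
python3 -m handwheel '[0,0.3,0,0,0,0,3, 0,0.6,0,0,0,0,3, 0,0.9,0,0,0,0,3, 0,1.1,0,0,0,0,3, 0,1.25,0,0,0,0,3, 0,1.35,0,0,0,0,3, 0,1.35,0,0,0,0,3]'
```

```text
t: 22.42
tcp_pos: [0.4856, -0.2398, 0.0014]
tool_rot: [-0.441, 0.554, -0.551, 0.443]
force: [0.9, 0.2, -3.0]
finger_gap: 0.714
```

```bash
python3 -m handwheel '[0,0.1,0,0,0,0,3, 0,0.18,0,0,0,0,3, 0,0.25,0,0,0,0,3, 0,0.25,0,0,0,0,3]'
```

```text
t: 22.75
tcp_pos: [0.4858, -0.2399, -0.0004]
tool_rot: [-0.44, 0.554, -0.551, 0.443]
force: [0.2, 0.0, 3.0]
finger_gap: 0.716
```

Contact is at the predicted height (TCP -0.4 mm predicted -0.5). Press very slightly, open and rise.

```bash
python3 -m handwheel '[0,0.05,0,0,0,0,3, 0,0.05,0,0,0,0,6.5, 0,0.05,0,0,0,0,7, 0,0.05,0,0,0,0,7.5, 0,0.05,0,0,0,0,8, 0,0.05,0,0,0,0,8, 0,0.05,0,0,0,0,8, 0,0.05,0,0,0,0,8]'
python3 -m handwheel '[0,-0.5,0,0,0,0,8, 0,-1.5,0,0,0,0,8, 0,-3,0,0,0,0,8, 0,-5,0,0,0,0,8, 0,-8,0,0,0,0,8, 0,-11,0,0,0,0,8, 4,-14,0,0,0,0,8, 8,-16,0,0,0,0,8, 9,-16,0,0,0,0,8, 9,-16,0,0,0,0,8]'
python3 - <<'E'
from h import *
s=snap('wrist');s=snap('wrist','w24.png');print(manip.sense()['tcp_pos'],manip.sense()['force'])
P=cloud(s);x,y,z=[P[...,i] for i in range(3)]
m=(abs(x-.486)<.05)&(abs(y+.24)<.04)&(z>.033)&(z<.045)
m=cv2.morphologyEx(m.astype(np.uint8),cv2.MORPH_OPEN,np.ones((3,3)))>0
q=P[m];print(len(q),cv2.minAreaRect(q[:,:2].astype(np.float32)*1000),np.percentile(q[:,2],[5,50,95]))
snap('side','s24.png');snap('scene','sc24.png')
E
```

```text
t: 23.42
tcp_pos: [0.4857, -0.2399, -0.0015]
tool_rot: [-0.44, 0.554, -0.551, 0.443]
force: [0.1, -0.6, 0.1]
finger_gap: 0.935
t: 24.25
tcp_pos: [0.4671, -0.3344, 0.162]
tool_rot: [0.44, -0.551, 0.555, -0.441]
force: [-0.5, -0.1, -0.4]
finger_gap: 0.937
[ 0.4655294  -0.32874557  0.15904572] [-0.13202337 -0.29603267 -1.19235693]
3953 ((486.04833984375, -240.10244750976562), (45.49078369140625, 61.74892044067383), 77.21642303466797) [0.03751999 0.038859   0.04005144]
```

View pics/w24.png

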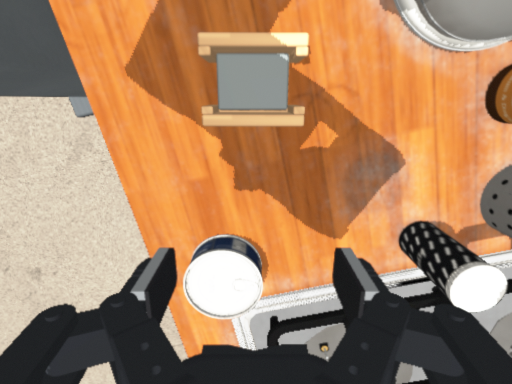

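View pics/s24.png

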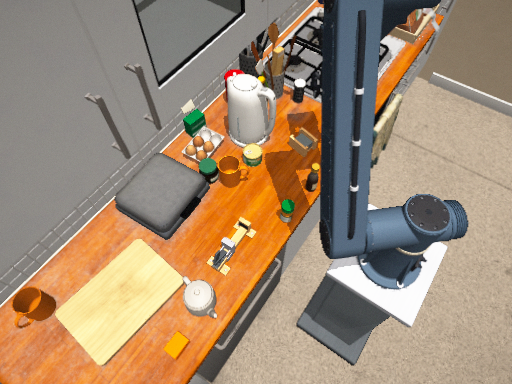

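```bash
python3 - <<'E'
from h import *
a=cv2.imread('pics/side0.png');b=cv2.imread('pics/s24.png');c=cv2.imread('pics/s1.png')
for n,(u,v,r) in dict(mug=(232,170,16),tin=(252,155,11),jar=(288,210,11),soy=(313,178,11)).items():
    print(n,cv2.phaseCorrelate(*[np.float32(cv2.cvtColor(i[v-r:v+r,u-r:u+r],6)) for i in(a,b)]))
print('tea',cv2.phaseCorrelate(*[np.float32(cv2.cvtColor(i[275:320,178:222],6)) for i in(c,b)]))
s=load('side');P=cloud(s);x,y,z=[P[...,i] for i in range(3)]
m=(abs(x-.458)<.03)&(z>.0765)&(z<.083)&(y>.25)&(y<.31);q=P[m];print('jaw y',q[:,1].min(),q[:,1].max())
print(manip.sense()['t']);manip.sign_off()
E
```

```text
mug ((-0.03986919242806053, -0.03729864843167263), 1.0176704250043258)
tin ((-0.01347710342714592, -0.033799381534857176), 1.0034260983682342)
jar ((-0.4985535890905268, 0.674849726259021), 0.5116630862984393)
soy ((-0.9214966932226183, -0.05950516787965476), 0.6564679911567105)
tea ((0.5455732043007622, 0.5140643596948742), 0.9929907901198776)
jaw y 0.2797230436202461 0.30097485092040555
24.45
the job is handed in; nothing more can be done
```

The stone is in its case, down on the floor and released, the jaw is left fully back, and the job was handed in at 24.5 s. I lifted the pawl by its fin, slid the jaw back and took the stone out by its long sides. I then set it flat on the worktop, let go, took it by its two ends and lowered it into the case.

**Last checks**
- **Stone:** it lies level with its top at about 39 mm, against 40 mm nominal. It is centred in the pocket within about 1 mm. The force showed contact with the floor before I let go.
- **Jaw:** after the pull I measured 15.9 mm of travel out of 16. The side view before hand-in still shows it open.
- **Bystanders:** the mug and tin show no shift. The jar, soy bottle and teapot came out within about 1 pixel. For the jar and soy bottle that match is weak, because the lighting there had changed with the arm's shadow. I had no before-and-after comparison for the flat tin, but the gripper stayed above it. It shows upright in the last wrist picture.

**What went wrong or disagreed**
- **Missed grasp:** the first grasp by the ends closed above the stone without moving it. The camera showed the fingertips 14 to 20 mm behind the TCP, not 17 mm ahead as stated, so I went lower and the second grasp held.
- **Jaw pull:** no hard stop was felt at the end of the pull. The travel rests on the camera measurement.

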